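# Shim the rocking checking stand

## Robot

A 6-joint arm with a two-finger parallel gripper is mounted at the origin on the work surface. World frame = base frame: x ahead of the robot, y to its left, z up, the work surface at z = 0. Lengths are in m, angles in degrees, forces in N, time in s.
With the tool pointing down it reaches from about 0.375 to 0.9 m from the base axis. Payload 3.1 kg.
Tool frame: the origin (TCP) lies at the very end of the fingers, on their centre line; the grasp point (between the pads) lies 19 mm behind it; z points along the fingers, y is the line along which they close (so a half turn about z gives the same grasp; the last joint's range is limited). The gripper opens to 87 mm and grips with 3 to 60 N. Pads are 19 mm wide; open, the fingers measure 117 mm over their backs; the gripper's body (75 mm by 190 mm) begins 51 mm behind the grasp point.
Start: joints at [53.085, 30.224, 82.088, -0, 67.689, -10.227], TCP at [0.281, 0.558, 0.223] pointing down, gripper open.
Joint ranges: [-176.69, 176.69], [-43.24, 126.21], [12.49, 139.97], [-82, 262], [0, 151.66], [-163.58, 163.58]. Speed limits (degrees/s): [159.86, 159.86, 180, 180, 180, 180].

## Interface

Orientations are given as a 3x3 rotation matrix whose columns are the frame's x, y, z axes.
In Python, from rig import bot, imaging gives the robot as it stands.
- The arm moves only by the tool drive_tool, never from a script. Its argument "deltas" is text: rows parted by semicolons, each of 5 numbers parted by spaces: the finger opening in mm, from 0 to 87, then the shift along the world's x, y, z in mm, then the turn about the world's z in rad. In form: jaw dx dy dz twist; .... A call has 1 to 12 rows; each row is the pose to reach, as a shift and turn from the pose commanded when the call began; what a row does not reach only later rows make up. A row lasts 1/10 s, in which the tool goes at most 50 mm and 8.59 degrees, less where a joint would pass 70% of its speed; a pose out of reach is approached as far as the arm can. A call with a gripper value outside its range is refused whole. The fingers move at their own pace and stop on an object; the grip force is fixed at half the most. Time passes only in rows, so rows that repeat a pose let the fingers close. It gives the time, the measured TCP pose, the force, the opening and the grip force at its end, in the units of the state.
- bot.read_state(): the state, without advancing time (a new reading comes with each control period).
- imaging.capture(name): name is "scene" or "top" or "wrist"; returns the picture (420x560x3 uint8, red, green, blue); there is no depth.
- imaging.camera_model(name): a dict with "fx", "fy", "cx", "cy" (pixels), "T" (4x4, takes a point from camera to world coordinates). Camera axes: x right, y down, z forward; pixel columns grow to the right and rows downward; lengths in m; the calibration is good to about 2 mm. A picture is of the moment at which its call begins: read the wrist's pose just before it. camera_model takes no time and is no camera call; for the wrist camera it gives the pose at the moment of the call.
- bot.hand_in(): hands the job in; it is judged then, once.
The state is a dict: "time_s": time; "joint_positions": joint angles; "qvel": joint speeds; "tau": joint torques, N m; "position": TCP position; "tcp_rot": TCP orientation; "force": force on the tool from outside, world axes, zero at the start; "moment": the same for the moment, N m; "opening": opening from 0.0 (shut) to 1.0 (fully open); "grasp_force": force on a finger pad.
Only numpy, scipy, OpenCV 4.12 (cv2) and the standard library are available. Lean on these libraries where they do the work, as an engineer would, in place of code of your own. Each camera call takes 0.05 s, during which the arm holds its last target. There are 200 camera calls.

## Task

The shaft checking stand on the bench can rock because one of its four feet is short and hangs clear of the bench. With the fingers, push the steel wedge along the bench, thin end first, under that short foot until it is snug and the stand can no longer rock. Only slide the wedge, never lift it; do not shove the stand along or jack it out of level, and leave the other parts on the bench alone.

Things in the scene. Friction and masses are not known exactly. Their poses are not given: they have to be found in the camera images.
- stand: Shaft checking stand, loose, 2.6 kg: aluminium plate 160 (x) x 240 (y) x 18 mm, underside 30 mm above the bench, on four round feet centred at x = +-60, y = +-95 mm; on it V-blocks with a shaft along y (115 mm high) and a dial gauge on a 240 mm post. Origin on the bench under the plate's centre, z up. It stands level on three feet (26 mm across) and slides if shoved with 10 N or more.
- short_foot (a point): Centre of the flat underside of the short foot, at the stand's corner x = +60, y = -95 mm, diagonally opposite the gauge's post: a round steel peg 24 mm across, its underside 8 mm above the bench. Jacking this corner up takes about 9 N upward.
- wedge: Loose solid steel wedge, about 0.2 kg, 120 mm long (x), 46 mm wide (y), flat underside on the bench, top an even slope. Thin end (2 mm) at x = +60, thick end (upright face 18 mm high) at x = -60. Origin at the centre of the underside, z up. It starts at the stand's -y side, thin end roughly towards the short foot.
- gear: Bystander: steel gear wheel 85 mm across, 24 mm high, lying flat. Origin under its centre.
- bearing: Bystander: steel bearing ring 54 mm across, 16 mm high, lying flat. Origin under its centre.
- pin: Bystander: upright steel piston pin 22 mm across, 58 mm high. Origin under its centre.
- screwdriver: Bystander: screwdriver lying on the bench, about 200 mm long along its x. Origin under it.
- wedge_thin (a point): Middle of the wedge's thin edge, on the bench. Pushed straight in, the wedge first touches the short foot's rim when this point is 33 mm past the foot's centre, and is tight some 2 to 4 mm further on. Sliding the free wedge takes 1 to 2 N; a push of 5 to 8 N makes it snug; much beyond 10 N the whole stand slides along with it. It holds by friction once snug.
Not all that is in view belongs to the job. What is shaped like the wedge but purple is not meant.

How it is judged:
By the outcome, as a careful person would: the job done as asked, in the order asked, and still so for the second after the job is handed in, with the robot touching nothing.
It also fails if it takes over 43 s, if anything falls off the work surface, if the arm or the gripper's body presses on something with over 40 N, if the wrist force passes 120 N, or if a joint passes its speed limit or range.

## Working session

There is one attempt and no reset: what is moved stays moved. The work goes in short steps, Python scripts to look and compute and a tool call to move; the robot and the scene stay as the last step left them, time stands still between calls to the robot, and variables do not carry over. Pictures are saved under pics/ and viewed, at most 10 in all, crops included, and the job is handed in when it is done.

Besides the shell and the picture viewer there is one more tool, called after "Call:" by a JSON object that holds its "method" and its "body". drive_tool: Moves the arm, as the interface text tells. Its arguments: {"type":"object","properties":{"deltas":{"type":"string"}},"required":["deltas"]}

```bash
mkdir -p pics
python3 - <<'E'
from rig import bot, imaging
import cv2, numpy as np
for n in ("scene","top"):
    im=imaging.capture(n); cv2.imwrite(f"pics/{n}0.png",im[:,:,::-1])
    m=imaging.camera_model(n); print(n,m["fx"],m["fy"],m["cx"],m["cy"],np.round(m["T"],4).tolist())
s=bot.read_state(); print(s["time_s"],s["position"],np.round(s["tcp_rot"],3),s["force"],s["opening"])
E
```

```text
scene 401.7946284752578 401.7946284752578 276.086127637743 211.71989089295414 [[0.8709, 0.2985, -0.3904, 0.8462], [0.4914, -0.5359, 0.6865, -0.5944], [-0.0043, -0.7897, -0.6134, 0.5296], [0.0, 0.0, 0.0, 1.0]]
top 527.9402294288994 527.9402294288994 275.67844998097326 205.60427147419912 [[0.0271, -0.9948, 0.0983, 0.3972], [-0.9993, -0.0296, -0.024, -0.0388], [0.0267, -0.0976, -0.9949, 1.3096], [0.0, 0.0, 0.0, 1.0]]
0.1 [0.28026643 0.55788983 0.22167744] [[-0.893  0.449 -0.001]
 [ 0.449  0.893 -0.002]
 [ 0.    -0.002 -1.   ]] [ 0.46059929 -0.0008669  -0.14047258] 1.000934256089309
```

View pics/top0.png

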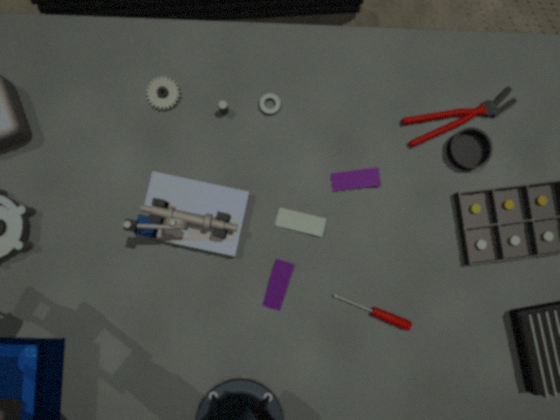

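View pics/scene0.png

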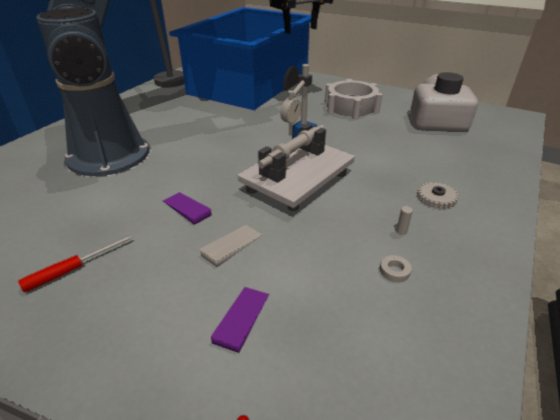

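The top view shows the pale wedge at about (300,222) and the plate with corners near (152,173), (249,190), (236,257) and (140,240). The gauge post is at (130,225), so the short foot is under the corner at (249,190). The purple wedges at (355,179) and (279,285) are decoys.

```bash
cat > h.py <<'E'
import numpy as np, cv2
from rig import bot, imaging
def ray(m,uv,z):
    d=m["T"][:3,:3]@np.array([(uv[0]-m["cx"])/m["fx"],(uv[1]-m["cy"])/m["fy"],1]); o=m["T"][:3,3]
    return o+d*(z-o[2])/d[2]
def proj(m,p):
    q=np.linalg.inv(m["T"])@np.append(p,1); return np.array([m["fx"]*q[0]/q[2]+m["cx"],m["fy"]*q[1]/q[2]+m["cy"]])
E
python3 - <<'E'
from h import *
im=cv2.imread("pics/top0.png"); m=imaging.camera_model("top"); m["T"]=np.array(m["T"])
hsv=cv2.cvtColor(im,cv2.COLOR_BGR2HSV)
print(hsv[222,300],hsv[185,165],hsv[222,262],hsv[245,215])
g=cv2.cvtColor(im,cv2.COLOR_BGR2GRAY)
for name,(x0,y0,x1,y1),z in (("wedge",(265,200,335,245),.010),("plate",(130,165,258,265),.048)):
    sub=g[y0:y1,x0:x1]; t,b=cv2.threshold(sub,0,255,cv2.THRESH_OTSU)
    c=max(cv2.findContours(b,0,2)[0],key=cv2.contourArea)
    r=cv2.minAreaRect(cv2.convexHull(c)); bx=cv2.boxPoints(r)+[x0,y0]
    P=np.array([ray(m,p,z) for p in bx]); print(name,t,np.round(bx,1).tolist()); print(np.round(P,4).tolist())
    print("sides",[round(np.linalg.norm(P[i]-P[i-1])*1e3,1) for i in range(4)],"centre",P.mean(0).round(4))
v=cv2.resize(im[160:270,120:340],None,fx=3.6,fy=3.6,interpolation=cv2.INTER_CUBIC)
cv2.imwrite("pics/c1.png",cv2.convertScaleAbs(v,alpha=1.3))
E
```

```text
[ 50  23 133] [104  24 137] [47 25 91] [103  29 142]
wedge 108.0 [[274.3, 224.9], [278.5, 206.9], [326.1, 217.9], [321.9, 235.9]]
[[0.4776, -0.0681, 0.01], [0.5226, -0.0771, 0.01], [0.4988, -0.1957, 0.01], [0.4539, -0.1862, 0.01]]
sides [np.float64(120.5), np.float64(45.9), np.float64(121.0), np.float64(45.9)] centre [ 0.4882 -0.1318  0.01  ]
plate 103.0 [[135.0, 234.2], [149.3, 169.2], [248.8, 191.0], [234.6, 256.1]]
[[0.4437, 0.2626, 0.048], [0.6007, 0.2368, 0.048], [0.5551, -0.0037, 0.048], [0.3985, 0.0252, 0.048]]
sides [np.float64(241.7), np.float64(159.1), np.float64(244.8), np.float64(159.2)] centre [0.4995 0.1302 0.048 ]
```

View pics/c1.png

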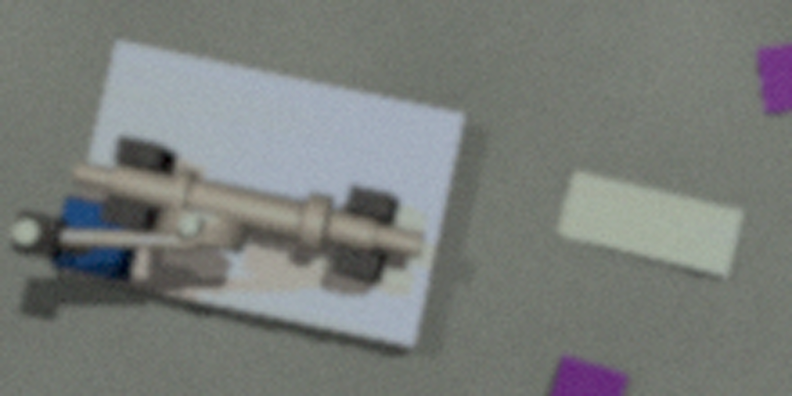

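The crop confirms it: the wedge is plain, and the short foot's corner is at crop (463,113). My estimate of the foot is (0.540, 0.0245). The wedge centre is (0.488, -0.132), lying parallel to the stand's y at about 11° but 20 mm too far to -x. I'll straddle it, nudge it sideways, then push from the thick end. First I go up over the post.

Call:
{"method": "drive_tool", "body": {"deltas": "87 0 0 50 0; 87 0 0 100 0; 87 0 0 110 0; 87 204 -705 110 -1.295; 87 204 -705 110 -1.295; 87 204 -705 110 -1.295; 87 204 -705 110 -1.295; 87 204 -705 110 -1.295; 87 204 -705 110 -1.295; 87 204 -705 110 -1.295; 87 204 -705 110 -1.295; 87 204 -705 110 -1.295"}}

```text
time_s: 1.3
position: [0.4054, 0.1243, 0.3321]
tcp_rot: [[0.193, 0.981, -0.001], [0.981, -0.193, 0.0], [-0.0, -0.001, -1.0]]
force: [0.5, 0.4, 0.1]
opening: 0.998
grasp_force: 0.0
```

Call:
{"method": "drive_tool", "body": {"deltas": "87 79 -269 0 0; 87 79 -269 0 0; 87 79 -269 0 0; 87 79 -269 0 0; 87 79 -269 0 0; 87 79 -269 0 0; 87 79 -269 -50 0; 87 79 -269 -100 0; 66 79 -269 -150 0; 66 79 -269 -180 0; 66 79 -269 -180 0; 66 79 -269 -180 0"}}

```text
time_s: 2.5
position: [0.4847, -0.1428, 0.1524]
tcp_rot: [[0.189, 0.982, -0.001], [0.982, -0.189, 0.001], [0.0, -0.001, -1.0]]
force: [0.8, -0.4, -0.0]
opening: 0.782
grasp_force: 0.0
```

Run:
```python
from h import *
s=bot.read_state(); m=imaging.camera_model("wrist"); im=imaging.capture("wrist"); cv2.imwrite("pics/w1.png",im[:,:,::-1])
print(s["position"],np.round(m["T"],3).tolist())
for p in ([.4882,-.1318,.01],[.5404,.0245,.008],[.5001,-.0726,.002],[.4764,-.191,.018]): print(proj(m,p).round(0))
```

```text
[ 0.4847226  -0.14282619  0.15244798] [[0.982, -0.184, -0.048, 0.497], [-0.19, -0.951, -0.244, -0.076], [-0.001, 0.249, -0.969, 0.315], [0.0, 0.0, 0.0, 1.0]]
[283. 189.]
[308.   7.]
[284. 128.]
[283. 248.]
```

View pics/w1.png

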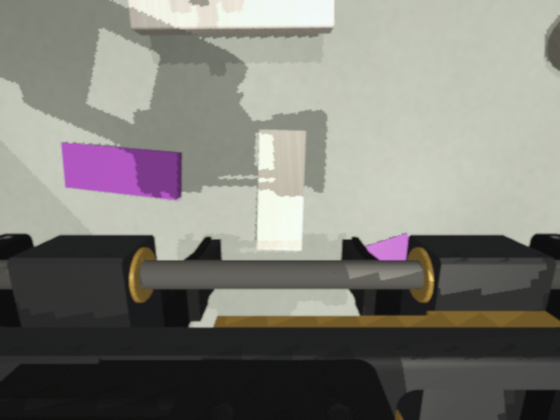

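The wrist view shows the wedge at columns 257–304, with its thin end at row 130 and its thick end at row 249. The plate's edge runs across columns 130–333 at row ~28. I'll measure the offset from this close view.

Run:
```python
from h import *
m=imaging.camera_model("wrist")
for n,uv,z in (("thinL",(258,130),.002),("thinR",(306,130),.002),("thickL",(257,249),.018),("thickR",(302,249),.018),("plateL",(130,27),.048),("plateR",(333,26),.048),("plateLb",(132,32),.03),("plateRb",(331,34),.03)):
    print(n,ray(m,uv,z).round(4))
L,R=[ray(m,u,.048)[:2] for u in ((130,27),(333,26))]
x=(R-L)/np.linalg.norm(R-L); y=np.array([-x[1],x[0]]); mid=(L+R)/2; print("w",np.linalg.norm(R-L),"ang",np.degrees(np.arctan2(x[1],x[0])))
f=mid+.06*x+.025*y; print("foot",f)
for a,b,z in (((258,130),(306,130),.002),((257,249),(302,249),.018)):
    c=(ray(m,a,z)+ray(m,b,z))[:2]/2; print(c,"rel foot in stand axes",(c-f)@x,(c-f)@y)
```

```text
thinL [ 0.4759 -0.0706  0.002 ]
thinR [ 0.5227 -0.0797  0.002 ]
thickL [ 0.4511 -0.1879  0.018 ]
thickR [ 0.497  -0.1968  0.018 ]
plateL [0.3969 0.0239 0.048 ]
plateR [ 0.5532 -0.0055  0.048 ]
plateLb [0.3906 0.0267 0.03  ]
plateRb [ 0.5544 -0.0064  0.03  ]
w 0.15908591655253077 ang -10.65906095225682
foot [0.53863767 0.02267036]
[ 0.49933157 -0.07515827] rel foot in stand axes -0.020533056534227243 -0.10341085119145915
[ 0.47403959 -0.19232916] rel foot in stand axes -0.023716181534947374 -0.22323810017050078
```

Call:
{"method": "drive_tool", "body": {"deltas": "66 -2 -5 -50 0; 66 -2 -5 -100 0; 66 -2 -5 -130 0; 66 -2 -5 -147 0; 66 -2 -5 -147 0; 66 3 -6 -147 0; 66 8 -7 -147 0; 66 13 -8 -147 0; 66 18 -9 -147 0; 66 23 -10 -147 0; 66 27 -10 -147 0; 66 27 -10 -147 0"}}

```text
time_s: 3.75
position: [0.5129, -0.1532, 0.0057]
tcp_rot: [[0.189, 0.982, 0.002], [0.982, -0.189, -0.001], [-0.0, 0.002, -1.0]]
force: [-1.1, -0.2, 0.5]
opening: 0.762
grasp_force: 0.0
```

```bash
cat >> h.py <<'E'
def top_wedge(name):
    im=imaging.capture("top")[:,:,::-1].copy(); cv2.imwrite(f"pics/{name}.png",im); return im
E
python3 - <<'E'
from h import *
im=imaging.capture("top")[:,:,::-1]; im2=imaging.capture("wrist")[:,:,::-1]
a=cv2.resize(im[150:280,220:360],(560,520),interpolation=cv2.INTER_CUBIC); b=im2[:300,200:420]
o=np.zeros((520,800,3),np.uint8); o[:,:560]=a; o[:300,570:790]=b; cv2.imwrite("pics/m2.png",o)
print(bot.read_state()["position"],imaging.camera_model("wrist")["T"].tolist())
E
```

```text
[ 0.51249288 -0.15312637  0.00554083] [[0.9817856242309968, -0.18434419674571864, -0.0459804869431238, 0.5243485006476348], [-0.1899866509310346, -0.9507445002331016, -0.24492849516648382, -0.08627537124399198], [0.0014354516223882238, 0.2492029542414874, -0.968450219203834, 0.16802444654484164], [0.0, 0.0, 0.0, 1.0]]
```

View pics/m2.png

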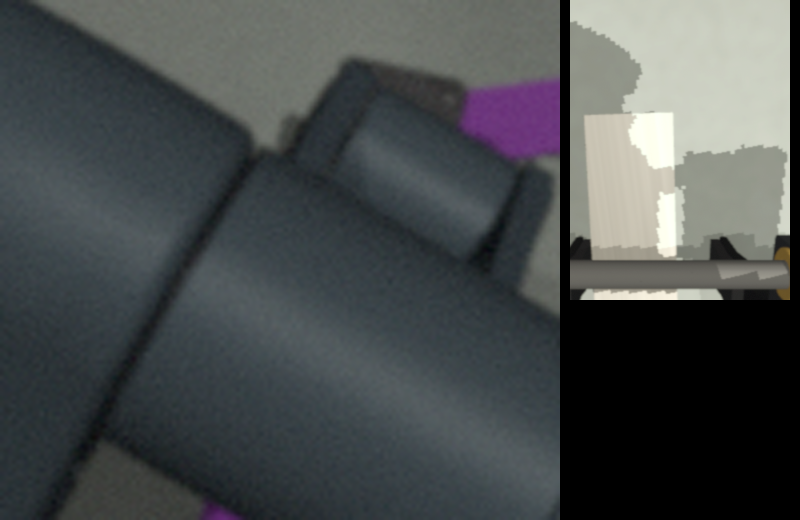

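The close view shows the wedge's thin edge at wrist pixels (215,115)–(304,113). The arm hides it from the top camera.

Run:
```python
from h import *
m=imaging.camera_model("wrist")
f=np.array([.5386,.0227]); x=np.array([.9827,-.185]); y=np.array([.185,.9827])
for a,b,z in (((215,115),(304,113),.002),((222,245),(307,245),.0135)):
    A,B=[ray(m,u,z)[:2] for u in (a,b)]; c=(A+B)/2; print(A,B,np.linalg.norm(A-B),c,"rel foot",(c-f)@x,(c-f)@y)
```

```text
[ 0.49254088 -0.07153958] [ 0.53805717 -0.07933491] 0.04617899571788374 [ 0.51529902 -0.07543725] rel foot -0.004742481051280929 -0.10075015370354233
[ 0.48222258 -0.13814839] [ 0.52706951 -0.14685226] 0.04568373815448676 [ 0.50464604 -0.14250033] rel foot -0.0028044910965248993 -0.16862384330854208
```

Call:
{"method": "drive_tool", "body": {"deltas": "66 4 -1 0 0; 66 4 -1 0 0; 66 -4 0 0 0; 66 -4 0 10 0; 66 -4 0 50 0; 14 -18 -35 50 0; 14 -18 -66 50 0; 14 -18 -66 50 0; 14 -18 -66 50 0; 14 -18 -66 20 0; 14 -18 -66 0 0; 14 -18 -66 0 0"}}

```text
time_s: 5.05
position: [0.4917, -0.2162, 0.0035]
tcp_rot: [[0.188, 0.982, -0.005], [0.982, -0.188, 0.004], [0.003, -0.006, -1.0]]
force: [-0.7, 0.3, 0.6]
opening: 0.219
grasp_force: 0.0
```

Run:
```python
from h import *
im2=imaging.capture("wrist")[:,:,::-1]; cv2.imwrite("pics/w3.png",im2)
s=bot.read_state();print(s["position"],s["opening"],s["force"])
```

```text
[ 0.49250456 -0.21687653  0.00464614] 0.19566947989398087 [ 0.48787313 -0.68343294  0.82404124]
```

View pics/w3.png

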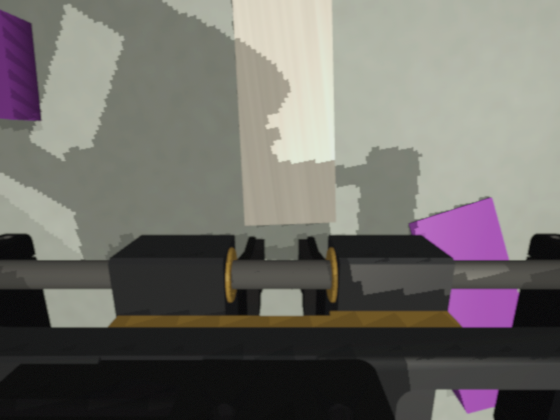

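The thick end is at row 224, columns 244–335, centred ahead of the jaws. I push along the stand's y.

Call:
{"method": "drive_tool", "body": {"deltas": "14 1 5 0 0; 14 2 10 0 0; 14 4 20 0 0; 14 6 30 0 0; 14 8 40 0 0; 14 9 50 0 0; 14 11 60 0 0; 14 13 70 0 0; 14 15 80 0 0; 14 17 90 0 0; 14 19 100 0 0; 14 20 105 0 0"}}

```text
time_s: 6.3
position: [0.5137, -0.1126, 0.0055]
tcp_rot: [[0.188, 0.982, -0.001], [0.982, -0.188, 0.0], [0.0, -0.001, -1.0]]
force: [-0.8, -1.6, 0.9]
opening: 0.16
grasp_force: 0.9
```

Run:
```python
from h import *
im2=imaging.capture("wrist")[:,:,::-1]; cv2.imwrite("pics/w4.png",im2)
s=bot.read_state();print(s["position"],s["opening"],s["force"])
```

```text
[ 0.51359701 -0.11215478  0.00542954] 0.16156361366567945 [0.55529673 0.55812443 0.01430294]
```

View pics/w4.png

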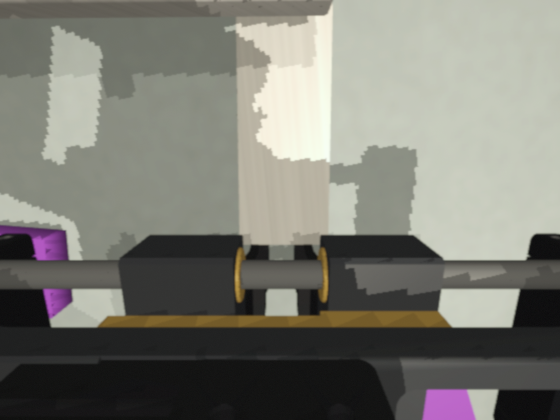

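Run:
```python
from h import *
m=imaging.camera_model("wrist")
f=np.array([.5386,.0227]); x=np.array([.9827,-.185]); y=np.array([.185,.9827])
for n,u,z in (("thickL",(240,243),.018),("thickR",(329,243),.018),("L20",(238,18),.0075),("R20",(331,18),.0075),("cornerB",(331,14),.030),("cornerT",(334,0),.048)):
    p=ray(m,u,z)[:2]-f; print(n,(p@x*1e3).round(1),(p@y*1e3).round(1))
p=bot.read_state()["position"][:2]-f; print(p@x,p@y)
```

```text
thickL -21.7 -125.3
thickR 24.6 -125.5
L20 -20.0 -17.8
R20 23.4 -18.0
cornerB 20.1 -23.8
cornerT 18.3 -25.5
0.00037769452797171667 -0.13714734714846258
```

Aligned to about 1.5 mm, with roughly 38 mm to first touch. I'll push on, then creep.

Call:
{"method": "drive_tool", "body": {"deltas": "14 1 6 0 0; 14 2 12 0 0; 14 3 17 0 0; 14 4 22 0 0; 14 5 26 0 0; 14 6 30 0 0; 14 6 32 0 0; 14 6 33 0 0; 14 6 33 0 0"}}

```text
time_s: 7.25
position: [0.5197, -0.0807, 0.0056]
tcp_rot: [[0.189, 0.982, -0.0], [0.982, -0.189, 0.0], [0.0, -0.0, -1.0]]
force: [-0.4, 0.3, 0.2]
opening: 0.16
grasp_force: 0.0
```

Call:
{"method": "drive_tool", "body": {"deltas": "14 0 1 0 0; 14 0 2 0 0; 14 0 2 0 0"}}

```text
time_s: 7.55
position: [0.5198, -0.0789, 0.0056]
tcp_rot: [[0.189, 0.982, 0.0], [0.982, -0.189, -0.0], [0.0, 0.0, -1.0]]
force: [0.2, -0.3, 0.7]
opening: 0.161
grasp_force: 0.2
```

Call:
{"method": "drive_tool", "body": {"deltas": "14 0 1 0 0; 14 0 1 0 0"}}

```text
time_s: 7.75
position: [0.5198, -0.0779, 0.0056]
tcp_rot: [[0.189, 0.982, 0.0], [0.982, -0.189, -0.0], [-0.0, 0.0, -1.0]]
force: [0.1, 0.6, 0.5]
opening: 0.16
grasp_force: 0.3
```

Call:
{"method": "drive_tool", "body": {"deltas": "14 0 1 0 0; 14 0 1 0 0"}}

```text
time_s: 7.95
position: [0.5198, -0.0768, 0.0056]
tcp_rot: [[0.189, 0.982, 0.0], [0.982, -0.189, -0.0], [0.0, 0.0, -1.0]]
force: [-0.9, 0.1, 0.1]
opening: 0.161
grasp_force: 0.3
```

Call:
{"method": "drive_tool", "body": {"deltas": "14 0 1 0 0; 14 0 1 0 0"}}

```text
time_s: 8.15
position: [0.5198, -0.0758, 0.0056]
tcp_rot: [[0.189, 0.982, 0.0], [0.982, -0.189, -0.0], [0.0, 0.0, -1.0]]
force: [0.8, -0.4, 0.1]
opening: 0.163
grasp_force: 0.3
```

Call:
{"method": "drive_tool", "body": {"deltas": "14 0 1 0 0; 14 0 1 0 0"}}

```text
time_s: 8.35
position: [0.5198, -0.0748, 0.0056]
tcp_rot: [[0.189, 0.982, 0.0], [0.982, -0.189, 0.0], [0.0, 0.0, -1.0]]
force: [0.7, -1.0, 0.2]
opening: 0.16
grasp_force: 0.3
```

Call:
{"method": "drive_tool", "body": {"deltas": "14 0 1 0 0; 14 0 1 0 0"}}

```text
time_s: 8.55
position: [0.5198, -0.0737, 0.0056]
tcp_rot: [[0.189, 0.982, 0.0], [0.982, -0.189, 0.0], [0.0, 0.0, -1.0]]
force: [0.3, -1.4, -0.1]
opening: 0.159
grasp_force: 0.4
```

Call:
{"method": "drive_tool", "body": {"deltas": "14 0 1 0 0; 14 0 1 0 0"}}

```text
time_s: 8.75
position: [0.5198, -0.0729, 0.0056]
tcp_rot: [[0.189, 0.982, 0.0], [0.982, -0.189, -0.0], [-0.0, 0.0, -1.0]]
force: [-0.3, -1.2, 0.7]
opening: 0.159
grasp_force: 0.9
```

Call:
{"method": "drive_tool", "body": {"deltas": "14 0 1 0 0; 14 0 1 0 0"}}

```text
time_s: 8.95
position: [0.5199, -0.0722, 0.0056]
tcp_rot: [[0.189, 0.982, 0.0], [0.982, -0.189, -0.001], [-0.0, 0.0, -1.0]]
force: [-0.4, -3.2, -0.3]
opening: 0.16
grasp_force: 1.9
```

Force is rising at 3 N, so I'll use half-millimetre steps until it reaches 6–7 N.

Call:
{"method": "drive_tool", "body": {"deltas": "14 0 0.5 0 0; 14 0 0.5 0 0"}}

```text
time_s: 9.15
position: [0.52, -0.0719, 0.0056]
tcp_rot: [[0.189, 0.982, 0.0], [0.982, -0.189, -0.001], [-0.001, 0.001, -1.0]]
force: [-0.4, -5.0, 0.4]
opening: 0.16
grasp_force: 2.5
```

Call:
{"method": "drive_tool", "body": {"deltas": "14 0 0.5 0 0; 14 0 0.5 0 0"}}

```text
time_s: 9.35
position: [0.52, -0.0717, 0.0056]
tcp_rot: [[0.188, 0.982, 0.0], [0.982, -0.188, -0.001], [-0.001, 0.001, -1.0]]
force: [-0.9, -6.4, -0.1]
opening: 0.161
grasp_force: 3.0
```

Call:
{"method": "drive_tool", "body": {"deltas": "14 0 0.3 0 0; 14 0 0.3 0 0; 14 0 0.3 0 0"}}

```text
time_s: 9.65
position: [0.52, -0.0716, 0.0056]
tcp_rot: [[0.188, 0.982, 0.001], [0.982, -0.188, -0.001], [-0.001, 0.001, -1.0]]
force: [-1.5, -7.8, -1.3]
opening: 0.159
grasp_force: 3.4
```

Run:
```python
from h import *
F=[]
for i in range(6): imaging.capture("wrist"); F.append(bot.read_state()["force"])
print(np.mean(F,0),bot.read_state()["position"])
```

```text
[-0.9533704  -6.67239767 -0.02772768] [ 0.52003082 -0.07157824  0.00560537]
```

Held at a steady 6.7 N with no more travel, so it is snug. I back off, rise and check.

Call:
{"method": "drive_tool", "body": {"deltas": "14 0 -2 0 0; 14 -1 -7 0 0; 14 -4 -20 0 0; 14 -8 -40 0 0; 14 -12 -60 30 0; 14 -16 -80 80 0; 14 -20 -100 130 0; 14 -25 -130 170 0; 14 -25 -130 170 0; 14 -25 -130 170 0"}}

```text
time_s: 10.95
position: [0.495, -0.2022, 0.177]
tcp_rot: [[0.191, 0.982, 0.003], [0.982, -0.191, -0.002], [-0.001, 0.003, -1.0]]
force: [-0.4, 0.8, 0.1]
opening: 0.162
grasp_force: 0.0
```

Run:
```python
from h import *
m=imaging.camera_model("wrist"); w=imaging.capture("wrist")[:,:,::-1]; s=imaging.capture("scene")[:,:,::-1]
o=np.zeros((560,800,3),np.uint8); o[:260,:560]=w[:260]; o[270:560,:480]=cv2.resize(s[130:275,190:430],(480,290),interpolation=cv2.INTER_CUBIC); cv2.imwrite("pics/f.png",o)
np.save("Tw.npy",m["T"]); st=bot.read_state(); print(st["time_s"],st["position"],st["force"])
```

```text
11.05 [ 0.49334608 -0.19958235  0.17427987] [ 0.03442036  0.36317085 -0.48640943]
```

View pics/f.png

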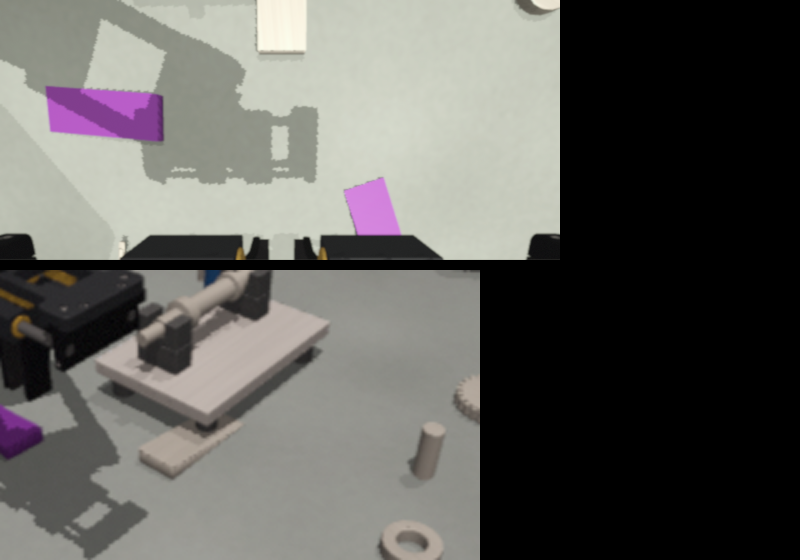

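The final view shows the wedge under the short foot at (207,425), its thin end sticking out beyond at (240,425). The bystanders are where they were. The thick end is about 84 mm short of the foot, so the thin edge is about 36 mm past it, inside the tight range.

```bash
python3 -c "
from rig import bot; print(bot.hand_in())"
```

```text
the job is handed in; nothing more can be done
None
```

The wedge is snug under the short foot, pushed to about 6.7 N with its thin edge about 36 mm past the foot's centre. The other parts were left alone, and the job was handed in at about 11 s; I did not re-measure the stand's position or try rocking it afterwards.

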